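# Start the lid screw of a centrifuge rotor without crossing its thread

## Robot

A 6-joint arm with a two-finger parallel gripper is mounted at the origin on a cart in front of the work surface, level with it; the furniture and walls round the work are solid. World frame = base frame: x ahead of the robot, y to its left, z up, the work surface at z = 0. Lengths are in m, angles in rad, forces in N, time in s.
With the tool pointing down it reaches from about 0.275 to 0.725 m from the base axis. Payload 15.9 kg.
Tool frame: the origin (TCP) lies between the finger pads, 19 mm behind the fingertips; this is the grasp point; z points along the fingers, y is the line along which they close (so a half turn about z gives the same grasp; the last joint's range is limited). The gripper opens to 85 mm and grips with 20 to 120 N. Pads are 22 mm wide; open, the fingers measure 114 mm over their backs; the gripper's body (76 mm by 85 mm) begins 54 mm behind the grasp point. The pads swing forward as they close: fully open they stand 13 mm farther back than shut.
Start: joints at [1.343, 0.213, -0.034, 1.323, 0, 1.571], TCP at [0.113, 0.487, 0.25] pointing down, gripper open.
Joint ranges: [-2.98, 2.98], [-0.74, 1.72], [-1.14, 1.35], [-2.1, 2.04], [-1.57, 1.44], [-3.14, 3.14]. Speed limits (rad/s): [1.89, 1.89, 2.39, 2.57, 3.14, 3.14].

## Interface

Orientations are given as [roll, pitch, yaw] about the fixed x, y, z axes, in that order (R = Rz(yaw) Ry(pitch) Rx(roll)).
In Python, from bench import arm gives the robot as it stands.
- The arm moves only by the shell command python3 drive.py FILE [OPENING] [FORCE], which reads ROWS from the file FILE. ROWS is one flat JSON list of numbers that holds 1 to 8 rows one after another, with no inner brackets; each row has 6 numbers: dx, dy, dz in mm, then a rotation vector rx, ry, rz in rad; each row is the pose to reach, as a shift and turn from the pose commanded when the command began, along the tool's axes at that moment; what a row does not reach only later rows make up. A row lasts 1/10 s, in which the tool goes at most 0.05 m and 0.15 rad, less where a joint would pass 70% of its speed; a pose out of reach is approached as far as the arm can. OPENING is the opening from 0.0 (shut) to 1.0 (fully open), set as the command begins (- or left out keeps the last). The fingers move at their own pace and stop on an object; FORCE is the grip in N (left out, the last holds). Time passes only in rows, so rows that do not move let the fingers close. It prints the time, the measured TCP pose, the force, the opening and the grip force at its end. Input that does not fit is refused with a message, and nothing moves.
- arm.state(): the state, without advancing time (a new reading comes with each control period).
- arm.grab_frame(name): name is "scene" or "top"; returns the picture (384x512x3 uint8, red, green, blue); there is no depth.
- arm.calibration(name): a dict with "vfov" (degrees; the focal length in pixels is half the picture's height over the tangent of half this angle, whatever the lens; pixels are square), "cx", "cy" (the principal point, pixels), "origin" and "attitude" of the camera in the world. Camera axes: x right, y down, z forward; pixel columns grow to the right and rows downward; lengths in m; the calibration is good to about 2 mm. A picture is of the moment at which its call begins. calibration takes no time and is no camera call.
- arm.hand_in(): hands the job in; it is judged then, once.
The state is a dict: "time": time; "joints": joint angles; "joint_velocities": joint speeds; "joint_torque": joint torques, N m; "tcp_pos": TCP position; "tool_rot": TCP orientation; "ft_force": force on the tool from outside, world axes, zero at the start; "moment": the same for the moment, N m; "width": opening from 0.0 (shut) to 1.0 (fully open); "grip_force": force on a finger pad.
Only numpy, scipy, OpenCV 4.12 (cv2) and the standard library are available. Lean on these libraries where they do the work, as an engineer would, in place of code of your own. Each camera call takes 0.05 s, during which the arm holds its last target. There are 200 camera calls.

## Task

The loaded centrifuge rotor stands on its stand with the lid laid on, but the lid's clamp screw is not started in the hub yet: take the red square knob on top and turn it backward (counterclockwise seen from above), letting it ride freely up and down, until the screw drops a thread, then stop and turn it forward (clockwise) one full turn from there, taking fresh grips as you need. Never screw it on forward before it has dropped, and leave the beaker, the bottle and the dish standing where they are. Finish with the fingers still gripping the knob, keeping the screw still one turn in, so that it cannot work loose while I check that the lid lies level.

Things in the scene. Friction and masses are not known exactly. Their poses are not given: they have to be found in the camera images.
- rotor: Fixed assembly: black rubber stand, blue-grey round rotor 100 mm across with 12 coloured tube caps under a clear lid, silver collar in the lid's middle. Origin: centre of the underside, on the bench; z up, on the screw's axis. Rotor rim is 65 mm high, the lid rises from 65 mm at the rim to 75 mm, the collar (45 mm across) ends at 78.5 mm. Below the knob nothing needs touching.
- knob_grip (a point): Point on the knob's axis where the TCP belongs in a grasp from above. The knob: black ribbed disc 46 mm across, 8 mm thick, with a red square grip on it, 32 mm across flats (corners rounded 6 mm), its top 6 mm above and its foot (top of the disc) 22 mm below this point. x and y: square to the flats, so equal grasps lie a quarter turn apart; z up. It turns and travels with the knob.
- clamp_screw: The steel clamp screw with the knob it carries (170 g). It is captive in the lid: it stays upright and can only turn and slide up or down, nearly without friction, under its own weight, until its thread rests on the hub's. Origin on the axis at the underside of the knob's disc, 30 mm below knob_grip; this frame does not turn with the knob.
- lid_knob (a joint): Knob angle, rad, counted over turns: grows clockwise seen from above (forward; right-hand thread, 6 mm a turn), falls counterclockwise. Starts at 0.3 to 2.3. Turned back, the knob climbs 1 mm per rad until knob_grip is 128 mm above the bench; at about -0.4 the thread ends and it falls 6 mm, if not held up. One turn on from the drop: about 5.9, knob_grip near 116 mm.
- beaker: Bystander: clear glass beaker, 54 mm across, 70 mm high, standing on the robot's side of the rotor. Origin: centre of its underside.
- bottle: Bystander: small grey-white reagent bottle with a black cap, 51 mm across, 110 mm high, standing to the left of the rotor. Origin: centre of its underside.
- dish: Bystander: flat glass petri dish with lid, 66 mm across, 32 mm high, standing to the left of the rotor, nearer the robot. Origin: centre of its underside.

How it is judged:
On the way:
1. the knob has been turned backward past the end of the thread and the screw has dropped (value of joint lid_knob below 0 rad and z of knob_grip in the frame of rotor below 0.1245 m), for 0.1 s.
At the end, for the whole second after the job is handed in: Screw one turn in from its drop (knob angle 4.3 to 6.9 rad, knob_grip 113.5 to 120 mm above the rotor's foot), at rest, fingers still gripping the knob (over 2 N, TCP within 15 mm of the axis, at most 20 mm above knob_grip); beaker, bottle and dish within 30 mm of where they stood (value of joint lid_knob between 4.3 and 6.9 rad and z of knob_grip in the frame of rotor between 0.1135 and 0.12 m and contact force between the fingers and clamp_screw above 2 N and horizontal distance between the grasp point and knob_grip below 0.015 m and z of the grasp point in the frame of knob_grip below 0.02 m and velocity of joint lid_knob between -0.15 and 0.15 rad/s and distance of each of beaker, bottle, dish from where it was at the start of the episode below 0.03 m and angle between each of beaker, bottle's own z axis and vertical below 0.3 rad); the arm keeps its last pose, push and grip.
It fails at once if the screw was turned on forward before it had dropped (value of joint lid_knob above 3.6 rad and z of knob_grip in the frame of rotor above 0.1215 m).
It fails at once if a bystander was knocked away or over (distance of any of beaker, bottle, dish from where it was at the start of the episode above 0.04 m or angle between any of beaker, bottle's own z axis and vertical above 0.5 rad).
It also fails if it takes over 72 s, if anything falls off the work surface, if the arm or the gripper's body presses on something with over 40 N, if the wrist force passes 120 N, or if a joint passes its speed limit or range.

## Working session

There is one attempt and no reset: what is moved stays moved. The work goes in short steps, Python scripts to look and compute and a shell command to move; the robot and the scene stay as the last step left them, time stands still between calls to the robot, and variables do not carry over. Pictures are saved under pics/ and viewed, at most 11 in all, crops included, and the job is handed in when it is done.

```bash
ls; mkdir -p pics; python3 - <<'E'
from bench import arm
import cv2
print(arm.state())
for n in("scene","top"):
    print(n,arm.calibration(n)); cv2.imwrite(f"pics/{n}0.png",arm.grab_frame(n)[:,:,::-1])
E
```

```text
bench.py
drive.py
pics
{'time': 0.0, 'joints': array([ 1.34302199e+00,  2.13341199e-01, -3.50864475e-02,  1.32349017e+00,
       -1.41937065e-05,  1.57078354e+00]), 'joint_velocities': array([ 3.47840465e-04, -7.45195287e-04, -3.12751259e-03,  1.64714601e-03,
        6.68855790e-05,  2.57494538e-03]), 'joint_torque': array([ 3.21722000e-04, -6.86160278e+01,  4.87119806e+01,  1.73747214e-02,
        8.21563549e-05,  1.03561175e-05]), 'tcp_pos': array([0.11283471, 0.48676402, 0.24951277]), 'tool_rot': array([-3.14047116e+00,  1.41793569e-05,  2.91383112e+00]), 'ft_force': array([-0.3447666 , -0.44188404,  0.42520267]), 'moment': array([ 0.01076695, -0.05201689, -0.0173386 ]), 'grip_force': 0.0, 'width': 1.0013855720538742}
scene {'vfov': 53.76413042534416, 'cx': 255.4876089269385, 'cy': 187.03804961413616, 'origin': array([ 0.1698628 , -0.72859162,  0.7199651 ]), 'attitude': array([-2.37687799, -0.01810722, -0.45981525])}
top {'vfov': 56.6490147034616, 'cx': 251.58973336819534, 'cy': 189.22382740350216, 'origin': array([ 0.25821421, -0.19837503,  0.92892276]), 'attitude': array([-2.94983896, -0.00381025, -1.59765385])}
```

View pics/scene0.png

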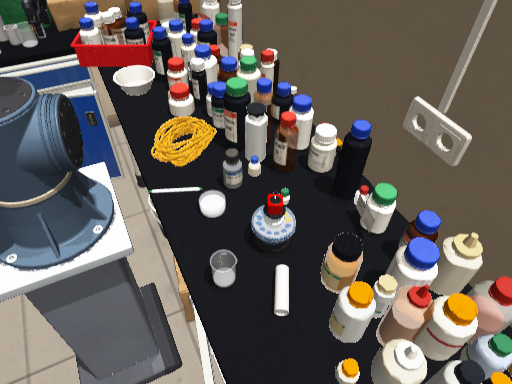

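View pics/top0.png

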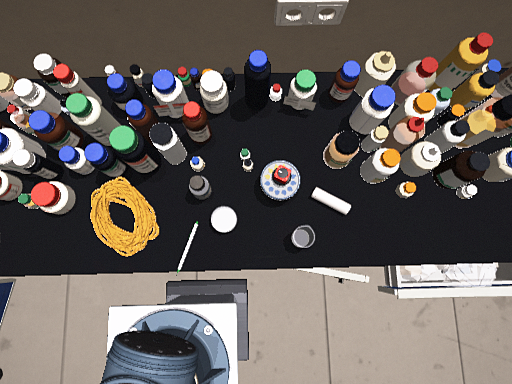

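Scene picture: red knob at about (275,203), rotor below it, beaker (223,268), dish (212,204), bottle (232,168). Top picture: knob (282,176), dish (224,219), bottle (200,187), beaker (303,237). I'll enlarge both around the rotor.

```bash
python3 - <<'E'
import cv2,numpy as np
a=cv2.imread("pics/scene0.png")[185:255,240:310]; b=cv2.imread("pics/top0.png")[150:206,254:310]
f=lambda i,s:cv2.resize(i,(400,400),interpolation=cv2.INTER_CUBIC)
cv2.imwrite("pics/crop0.png",np.hstack([f(a,0),f(b,0)]))
E
```

```text
(no output)
```

View pics/crop0.png

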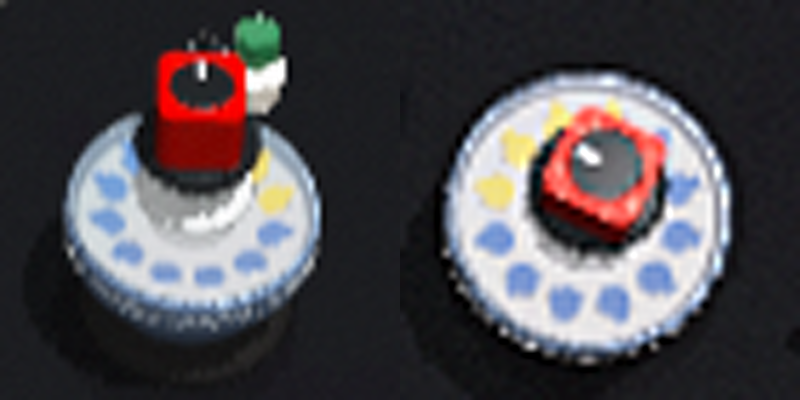

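The crops show the knob's black top insert centred at (274.9,199.5) in the scene picture and (282.5,172.2) in the top picture. Its pointer and edges give the yaw. Next I triangulate.

```bash
cat > h.py <<'E'
from bench import arm
import numpy as np
from scipy.spatial.transform import Rotation as R
def ray(n,u,v):
    c=arm.calibration(n); f=192/np.tan(np.radians(c["vfov"]/2))
    d=R.from_euler("xyz",c["attitude"]).apply([(u-c["cx"])/f,(v-c["cy"])/f,1]); return c["origin"],d/np.linalg.norm(d)
def tri(a,b):
    o1,d1=ray("scene",*a);o2,d2=ray("top",*b)
    t=np.linalg.lstsq(np.c_[d1,-d2],o2-o1,rcond=None)[0]
    p,q=o1+t[0]*d1,o2+t[1]*d2; return (p+q)/2,np.linalg.norm(p-q)
def onz(n,u,v,z):
    o,d=ray(n,u,v); return o+d*(z-o[2])/d[2]
def proj(n,p):
    c=arm.calibration(n); f=192/np.tan(np.radians(c["vfov"]/2))
    q=R.from_euler("xyz",c["attitude"]).inv().apply(np.asarray(p)-c["origin"]); return np.array([c["cx"],c["cy"]])+f*q[...,:2]/q[...,2:]
E
python3 - <<'E'
from h import *
p,e=tri((274.9,199.5),(282.5,172.2)); print(p,e)
s=lambda x,y:(240+(x+.5)*.175-.5,185+(y+.5)*.175-.5)
t=lambda x,y:(254+(x-400+.5)*.14-.5,150+(y+.5)*.14-.5)
z=.132
def yaw(n,a,b,z): d=onz(n,*b,z)-onz(n,*a,z); return np.degrees(np.arctan2(d[1],d[0]))%90
print(yaw("scene",s(160,163),s(242,168),.104),yaw("scene",s(165,52),s(238,52),z),yaw("top",t(590,108),t(663,150),z),yaw("top",t(550,190),t(630,222),z))
# pointers
for n,a,b in (("scene",s(202,85),s(202,68)),("top",t(607,162),t(586,153))):
    d=onz(n,*b,z)-onz(n,*a,z); print(np.degrees(np.arctan2(d[1],d[0])))
for n,px in(("bottle",(200,187)),("dish",(224,219)),("beaker",(303,237))): print(n,onz("top",*px,{"bottle":.1,"dish":.03,"beaker":.05}[n]))
print(onz("top",*t(607,162),.132),onz("scene",*s(202,85),.132))
s=arm.state();print(s["tcp_pos"],np.degrees(s["tool_rot"]),R.from_euler("xyz",s["tool_rot"]).as_matrix().round(3))
E
```

```text
[ 0.45052257 -0.27764538  0.13232526] 0.00044931560524502027
59.98078458393057 64.61539581765916 57.57065395929317 66.09516680403938
61.61661844422768
64.57716604838309
bottle [ 0.42756602 -0.08366724  0.1       ]
dish [ 0.35772067 -0.13467837  0.03      ]
beaker [ 0.30616305 -0.32906699  0.05      ]
[ 0.45070348 -0.27785032  0.132     ] [ 0.45056194 -0.27732303  0.132     ]
[0.11285226 0.48681824 0.2495621 ] [-1.79943047e+02 -5.64740394e-04  1.66949035e+02] [[-0.974  0.226 -0.   ]
 [ 0.226  0.974 -0.001]
 [ 0.    -0.001 -1.   ]]
```

The rows are not in the units I measure in: shifts go in mm. I convert before sending: -0.05 m is -50, -0.32 m is -320.

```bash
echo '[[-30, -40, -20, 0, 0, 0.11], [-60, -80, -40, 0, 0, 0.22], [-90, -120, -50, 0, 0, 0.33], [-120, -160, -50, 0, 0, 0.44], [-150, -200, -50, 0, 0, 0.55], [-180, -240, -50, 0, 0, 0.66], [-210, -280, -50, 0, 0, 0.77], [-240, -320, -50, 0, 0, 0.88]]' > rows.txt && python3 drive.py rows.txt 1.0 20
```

```text
refused: ROWS must be one flat list, 6 numbers to a row, no inner brackets. Nothing was moved.
```

Wrong form. The message asks for one flat list, 6 numbers to a row, no inner brackets, so I'll send the same numbers that way.

```bash
echo '[-30, -40, -20, 0, 0, 0.11, -60, -80, -40, 0, 0, 0.22, -90, -120, -50, 0, 0, 0.33, -120, -160, -50, 0, 0, 0.44, -150, -200, -50, 0, 0, 0.55, -180, -240, -50, 0, 0, 0.66, -210, -280, -50, 0, 0, 0.77, -240, -320, -50, 0, 0, 0.88]' > rows.txt && python3 drive.py rows.txt 1.0 20
```

```text
time: 0.9
tcp_pos: [0.2645, 0.1442, 0.3]
tool_rot: [3.141, 0.0, 2.053]
ft_force: [0.8, 0.8, 0.4]
width: 1.0
grip_force: 0.0
```
Now from commanded pose (0.2745?,...) compute: commanded ≈ start + ... y: .4868 -.24*.226 -.32*.974=.1209; x=.1128+.2338-.0723=.2743. yaw 2.914-.88=2.034. Tool x=(-.447,.894), y=(sin? y=(cos(yaw-90)... at yaw ψ: x=(cosψ,sinψ), y=(sinψ,-cosψ) (flipped): at 167: (.225,.974) ✓. At 2.034: x=(-.447,.8945), y=(.8945,.447). Remaining displacement: (.1762,-.3985): dx=-.0788-.3565=-.435; dy=.1576-.1781=-.0205. rz .953. To reach 1.081.

```bash
echo '[-50, 0, 0, 0, 0, 0.12, -100, 0, 0, 0, 0, 0.24, -150, 0, 0, 0, 0, 0.36, -200, -10, 0, 0, 0, 0.48, -250, -10, 0, 0, 0, 0.6, -300, -15, 0, 0, 0, 0.72, -345, -18, 0, 0, 0, 0.84, -390, -20, 0, 0, 0, 0.953]' > rows.txt && python3 drive.py rows.txt
echo '[0, 0, 0, 0, 0, 0, 0, 0, 0, 0, 0, 0, 0, 0, 0, 0, 0, 0]' > rows.txt && python3 drive.py rows.txt
python3 - <<'E'
from h import *
s=arm.state();M=R.from_euler("xyz",s["tool_rot"]).as_matrix();print(M.T@(np.array([.4505,-.2776,.1263])-s["tcp_pos"]),s["tool_rot"],s["joints"],1.082-s["tool_rot"][2])
E
```

```text
time: 1.7
tcp_pos: [0.4213, -0.1933, 0.2998]
tool_rot: [-3.142, -0.0, 1.099]
ft_force: [1.1, 0.9, 0.9]
width: 0.997
grip_force: 0.0
time: 2.0
tcp_pos: [0.4208, -0.1903, 0.3]
tool_rot: [-3.141, -0.0, 1.106]
ft_force: [-0.2, 0.7, -1.1]
width: 0.999
grip_force: 0.0
[-0.06474057  0.06581115  0.17363851] [-3.14107951e+00 -1.18893112e-04  1.10557615e+00] [-4.24751101e-01  1.31304159e-01 -7.55759217e-03  1.43244249e+00
  1.39556514e-04  1.61126533e+00] -0.023576153019307933
```

To row units: 0.1 m is 100, 0.066 m is 66.

```bash
echo '[-30, 30, 0, 0, 0, 0.02, -65, 66, 0, 0, 0, 0.02, -65, 66, 30, 0, 0, 0.02, -65, 66, 60, 0, 0, 0.02, -65, 66, 100, 0, 0, 0.02, -65, 66, 100, 0, 0, 0.02, -65, 66, 100, 0, 0, 0.02]' > rows.txt && python3 drive.py rows.txt
python3 - <<'E'
from h import *
s=arm.state();M=R.from_euler("xyz",s["tool_rot"]).as_matrix();print(M.T@(np.array([.4505,-.2776,.1285])-s["tcp_pos"]),s["tool_rot"],s["joints"],s["tcp_pos"])
import cv2
a=arm.grab_frame("scene")[150:250,225:325,::-1];b=arm.grab_frame("top")[130:220,237:327,::-1]
f=lambda i:cv2.resize(i,(400,400),interpolation=cv2.INTER_CUBIC)
cv2.imwrite("pics/c1.png",np.hstack([f(a),f(b)]))
E
```

```text
time: 2.7
tcp_pos: [0.4509, -0.2777, 0.2013]
tool_rot: [-3.142, -0.0, 1.086]
ft_force: [0.4, -0.2, 0.5]
width: 1.003
grip_force: 0.0
[-5.22617710e-05 -3.85629269e-04  7.28062862e-02] [-3.14155459e+00 -4.52320912e-05  1.08596521e+00] [-5.52131434e-01  2.86807641e-01 -6.12970952e-02  1.22273261e+00
  4.25699710e-05  1.50349600e+00] [ 0.45086646 -0.27773769  0.20130627]
```

View pics/c1.png

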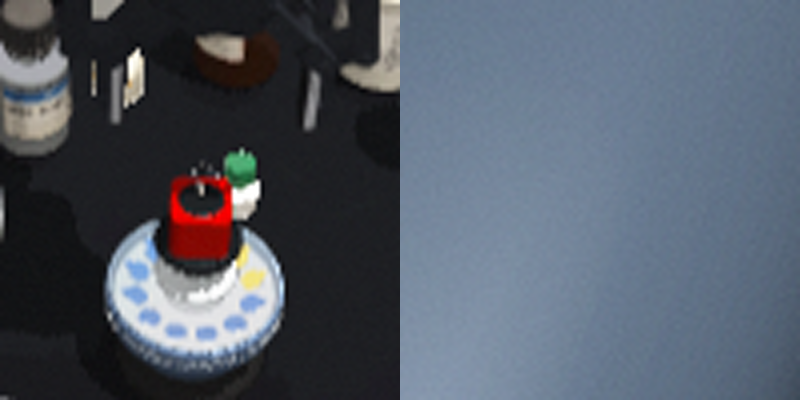

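The crop shows the open fingers (117,95) and (312,100) straddling the knob at (202,200). The top view is blocked by the arm. Descend, then close lightly.

```bash
echo '[0, 0, 30, 0, 0, 0, 0, 0, 60, 0, 0, 0, 0, 0, 72, 0, 0, 0, 0, 0, 72, 0, 0, 0]' > rows.txt && python3 drive.py rows.txt 
echo '[0, 0, 0, 0, 0, 0, 0, 0, 0, 0, 0, 0, 0, 0, 0, 0, 0, 0, 0, 0, 0, 0, 0, 0, 0, 0, 0, 0, 0, 0, 0, 0, 0, 0, 0, 0, 0, 0, 0, 0, 0, 0, 0, 0, 0, 0, 0, 0]' > rows.txt && python3 drive.py rows.txt 0.3 20
```

```text
time: 3.2
tcp_pos: [0.4508, -0.2785, 0.1282]
tool_rot: [-3.141, -0.0, 1.085]
ft_force: [0.4, 0.0, 0.4]
width: 1.0
grip_force: 0.0
time: 4.0
tcp_pos: [0.4494, -0.278, 0.1286]
tool_rot: [-3.139, 0.0, 1.084]
ft_force: [-14.6, 6.9, 16.1]
width: 0.372
grip_force: 19.2
```

```bash
cat >> h.py <<'E'
import cv2
def snap(name):
    a=arm.grab_frame("scene"); i=a.astype(int)
    m=(i[...,0]>90)&(i[...,1]<60)&(i[...,2]<60); m[:180]=0;m[215:]=0;m[:,:255]=0;m[:,295:]=0
    ys,xs=np.nonzero(m); s=arm.state()
    print("red top/bot/cent",np.percentile(ys,[2,98]),ys.mean().round(2),xs.mean().round(2),m.sum(),"col",a[198:225,275].sum(1))
    cv2.imwrite(f"pics/{name}.png",cv2.resize(a[175:245,230:320,::-1],(720,560),interpolation=cv2.INTER_CUBIC))
    print(s["joints"][5].round(3),s["tool_rot"].round(3),s["tcp_pos"].round(4),s["ft_force"].round(1),s["moment"].round(2),s["width"],s["grip_force"])
E
python3 -c "
from h import *
snap('g0')"
echo '[0, -1.5, -1, 0, 0, 0, 0, -1.5, -1, 0, 0, 0, 0, -1.5, -1, 0, 0, 0]' > rows.txt && python3 drive.py rows.txt 0.42
python3 -c "
from h import *
snap('g1')"
```

```text
red top/bot/cent [194. 214.] 205.8 274.66 217 col [441 113  59  59  64 108 255 231 180 144 143 145 144 149 148 145 139 104
 110 101 167 345 456 484 686 752 744]
1.504 [-3.139  0.     1.084] [ 0.4493 -0.278   0.1285] [-14.8   7.8  16.5] [1.57 3.18 0.03] 0.3735453861140644 19.167854888364673
time: 4.35
tcp_pos: [0.4498, -0.2782, 0.1293]
tool_rot: [3.141, 0.0, 1.084]
ft_force: [-0.2, -0.2, -0.4]
width: 0.417
grip_force: 0.0
red top/bot/cent [194. 214.] 205.48 274.83 220 col [406  61  58  56  58 152 289 226 162 144 143 150 146 143 147 140 147 136
 152 104 128 432 547 483 685 752 743]
1.503 [3.141 0.    1.084] [ 0.4498 -0.2782  0.1292] [ 0.3  0.6 -1.3] [-0.01 -0.01 -0.05] 0.4238817050452181 0.0
```

View pics/g1.png

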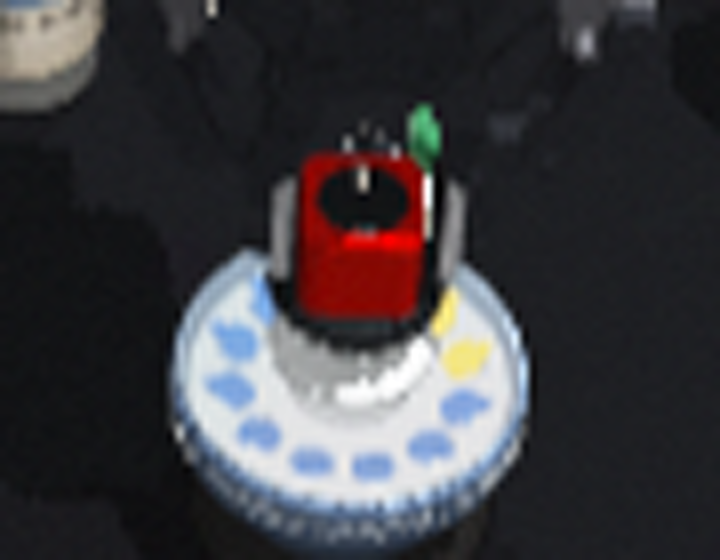

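Pads at (283,228) and (455,225) straddle the knob (361,235), with slightly more room on the right. I nudge to centre and turn back with loose jaws.

To row units: -0.001 m is -1.

```bash
echo '[0, -1, 0, 0, 0, -0.14, 0, -1, 0, 0, 0, -0.28, 0, -1, 0, 0, 0, -0.42, 0, -1, -1, 0, 0, -0.56, 0, -1, -1, 0, 0, -0.7, 0, -1, -1, 0, 0, -0.84, 0, -1, -1, 0, 0, -0.98, 0, -1, -1, 0, 0, -1.1]' > rows.txt && python3 drive.py rows.txt
python3 -c "
from h import *
snap('g2')"
```

```text
time: 5.2
tcp_pos: [0.4491, -0.2776, 0.1302]
tool_rot: [3.141, 0.001, 2.19]
ft_force: [2.5, -0.0, -0.6]
width: 0.423
grip_force: 1.0
red top/bot/cent [196.   213.84] 204.87 279.69 109 col [ 93  84  89 108 120 112 224 354 388 381 361 340 315 298 293 247 154 199
 189 105 193 370 460 483 487 695 743]
0.391 [3.141 0.    2.197] [ 0.4491 -0.2776  0.1301] [0.5 1.6 1.3] [ 0.4  -0.16  0.01] 0.41681703937786246 0.8796144649386406
```

View pics/g2.png

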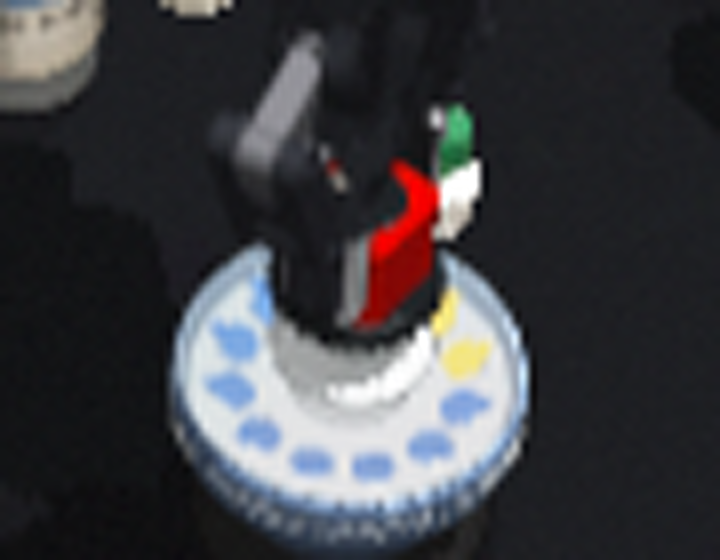

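Knob (405,250) follows the pads. Continue back in smaller steps, watching the disc's lower edge for the drop.

```bash
cat >> h.py <<'E'
def edge(sv=None):
    a=arm.grab_frame("scene"); g=cv2.cvtColor(a,cv2.COLOR_RGB2GRAY).astype(float)
    r=[]
    for u in range(270,285):   # dark disc -> bright collar crossing
        c=g[208:230,u]; k=np.where((c[:-1]<100)&(c[1:]>=100))[0]
        if len(k): r.append(208+k[0]+(100-c[k[0]])/(c[k[0]+1]-c[k[0]]))
    s=arm.state(); print("edge",np.round(np.mean(r),2),len(r),"yaw",s["tool_rot"][2].round(3),"z",s["tcp_pos"][2].round(4),s["ft_force"].round(1),s["moment"].round(2))
    if sv: cv2.imwrite(f"pics/{sv}.png",cv2.resize(a[175:245,230:320,::-1],(720,560),interpolation=cv2.INTER_CUBIC))
E
E='from h import *;edge()'
python3 -c "$E"
echo '[0, 0, 0, 0, 0, -0.1, 0, 0, 0, 0, 0, -0.2, 0, 0, 0, 0, 0, -0.3]' > rows.txt && python3 drive.py rows.txt ; python3 -c "$E"
echo '[0, 0, 0, 0, 0, -0.1, 0, 0, 0, 0, 0, -0.2, 0, 0, 0, 0, 0, -0.2]' > rows.txt && python3 drive.py rows.txt ; python3 -c "$E"
```

```text
edge 216.76 15 yaw 2.187 z 0.1301 [0.7 1.4 0.9] [ 0.31 -0.13 -0.03]
time: 5.6
tcp_pos: [0.4489, -0.2776, 0.1301]
tool_rot: [3.141, 0.0, 2.484]
ft_force: [1.8, -0.0, 1.1]
width: 0.418
grip_force: 0.7
edge 216.99 15 yaw 2.491 z 0.1301 [-0.1  1.1 -0.8] [ 0.22 -0.11 -0.05]
time: 5.95
tcp_pos: [0.4487, -0.2775, 0.13]
tool_rot: [3.142, -0.0, 2.682]
ft_force: [-0.5, 1.3, 0.2]
width: 0.415
grip_force: 0.4
edge 216.17 15 yaw 2.679 z 0.13 [0.3 1.1 1.6] [ 0.17 -0.1   0.03]
```

```bash
E='from h import *;edge()'
echo '[0, 0, 0, 0, 0, -0.12, 0, 0, 0, 0, 0, -0.12, 0, 0, 0, 0, 0, -0.12]' > rows.txt && python3 drive.py rows.txt |grep grip; python3 -c "$E"
echo '[0, 0, 0, 0, 0, -0.12, 0, 0, 0, 0, 0, -0.12, 0, 0, 0, 0, 0, -0.12]' > rows.txt && python3 drive.py rows.txt |grep grip; python3 -c "$E"
echo '[0, 0, 0, 0, 0, -0.12, 0, 0, 0, 0, 0, -0.12, 0, 0, 0, 0, 0, -0.12]' > rows.txt && python3 drive.py rows.txt |grep grip; python3 -c "$E"
```

```text
grip_force: 0.3
edge 216.78 15 yaw 2.799 z 0.13 [-0.4  0.6  0.5] [ 0.13 -0.03 -0.  ]
grip_force: 0.2
edge 218.27 15 yaw 2.92 z 0.13 [-0.5  0.1  0.5] [0.05 0.06 0.05]
grip_force: 0.3
edge 218.0 15 yaw 3.04 z 0.13 [0.1 0.5 0.8] [ 0.12  0.01 -0.03]
```

```bash
python3 - <<'E'
from h import *
print(proj("scene",[[.4495,-.2776,.096],[.4495,-.2776,.090]]))
for i in range(3): edge("g3" if i==0 else None)
E
```

```text
[[273.64429168 210.8698163 ]
 [273.49842067 212.66044752]]
edge 217.98 15 yaw 3.041 z 0.13 [-0.2 -0.1 -0. ] [0.13 0.04 0.04]
edge 217.91 15 yaw 3.042 z 0.13 [-1.1  1.2 -0.6] [0.16 0.05 0.01]
edge 217.88 15 yaw 3.042 z 0.13 [-0.4  0.3 -0.1] [0.13 0.06 0.08]
```

View pics/g3.png

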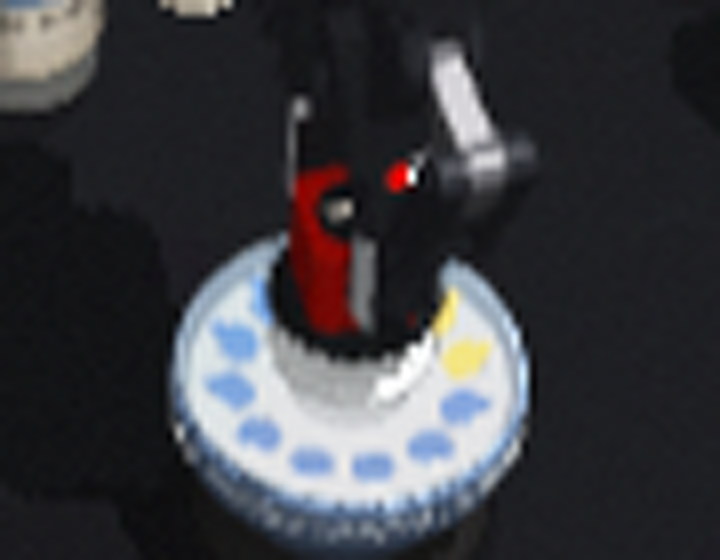

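The disc's lower edge moved from about row 335 to 350 in the crop (1.9 px ≈ 6 mm), so the screw has dropped. The thread end was at tool yaw of about 2.85, so the knob is now near -0.5 rad. Next I open, take a fresh grip a quarter turn further back and lower slightly.

To row units: 0.006 m is 6, 0.003 m is 3.

```bash
echo '[0, 0, 0, 0, 0, 0, 0, 0, 0, 0, 0, 0, 0, 0, 0, 0, 0, 0, 0, 0, 3, 0, 0, -0.14, 0, 0, 6, 0, 0, -0.28, 0, 0, 6, 0, 0, -0.42, 0, 0, 6, 0, 0, -0.56, 0, 0, 6, 0, 0, -0.7]' > rows.txt && python3 drive.py rows.txt 0.75
echo '[0, 0, 0, 0, 0, -0.14, 0, 0, 0, 0, 0, -0.28, 0, 0, 0, 0, 0, -0.42, 0, 0, 0, 0, 0, -0.56, 0, 0, 0, 0, 0, -0.7, 0, 0, 0, 0, 0, -0.77, 0, 0, 0, 0, 0, -0.77]' > rows.txt && python3 drive.py rows.txt
echo '[0, 0, 0, 0, 0, 0, 0, 0, 0, 0, 0, 0, 0, 0, 0, 0, 0, 0, 0, 0, 0, 0, 0, 0, 0, 0, 0, 0, 0, 0]' > rows.txt && python3 drive.py rows.txt 0.41
python3 -c "from h import *;edge('g4');print(arm.state()['joints'])"
```

```text
time: 8.0
tcp_pos: [0.4487, -0.2776, 0.124]
tool_rot: [-3.142, -0.0, -2.533]
ft_force: [-0.0, 0.2, -0.4]
width: 0.749
grip_force: 0.0
time: 8.7
tcp_pos: [0.4487, -0.2776, 0.124]
tool_rot: [-3.142, -0.0, -1.768]
ft_force: [0.1, -0.9, -0.6]
width: 0.754
grip_force: 0.0
time: 9.2
tcp_pos: [0.4487, -0.2775, 0.124]
tool_rot: [3.142, -0.0, -1.769]
ft_force: [0.7, 0.3, 0.7]
width: 0.408
grip_force: 0.0
edge 218.58 15 yaw -1.769 z 0.124 [ 0.  -0.5 -0.8] [-0.   -0.01 -0.05]
[-5.53960014e-01  3.25936006e-01 -2.08850116e-01  1.03598085e+00
  1.12158973e-05 -1.92644266e+00]
```

View pics/g4.png

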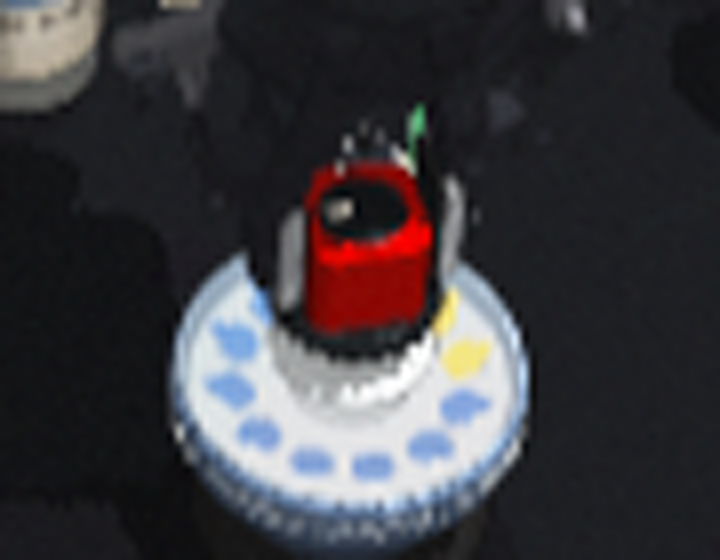

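Pads (292,260) and (452,225) straddle the lowered knob (368,250), pointer at (338,208). Now forward half a turn, then check the height before going past 3.6 rad.

```bash
echo '[0, 0, 0, 0, 0, 0.14, 0, 0, 0, 0, 0, 0.28, 0, 0, 0, 0, 0, 0.42, 0, 0, 0, 0, 0, 0.56, 0, 0, 1, 0, 0, 0.7, 0, 0, 1, 0, 0, 0.84, 0, 0, 1, 0, 0, 0.98, 0, 0, 1, 0, 0, 1.1]' > rows.txt && python3 drive.py rows.txt
echo '[0, 0, 0, 0, 0, 0.14, 0, 0, 0, 0, 0, 0.28, 0, 0, 0, 0, 0, 0.42, 0, 0, 0, 0, 0, 0.56, 0, 0, 1, 0, 0, 0.7, 0, 0, 1, 0, 0, 0.84, 0, 0, 1, 0, 0, 0.98, 0, 0, 1, 0, 0, 1.1]' > rows.txt && python3 drive.py rows.txt
python3 -c "from h import *;edge()"
echo '[0, 0, 0, 0, 0, 0.14, 0, 0, 0, 0, 0, 0.28, 0, 0, 0, 0, 0, 0.42, 0, 0, 1, 0, 0, 0.56, 0, 0, 1, 0, 0, 0.7, 0, 0, 1, 0, 0, 0.84, 0, 0, 1, 0, 0, 0.94, 0, 0, 1, 0, 0, 0.94]' > rows.txt && python3 drive.py rows.txt
python3 -c "from h import *;edge('g5');print(arm.state()['joints'])"
```

```text
time: 10.05
tcp_pos: [0.4485, -0.2773, 0.1229]
tool_rot: [3.141, -0.0, -2.875]
ft_force: [0.5, 2.4, -0.2]
width: 0.408
grip_force: 1.4
time: 10.85
tcp_pos: [0.4489, -0.2774, 0.122]
tool_rot: [3.141, 0.0, 2.309]
ft_force: [1.9, 0.4, -1.2]
width: 0.411
grip_force: 1.1
edge 218.04 15 yaw 2.302 z 0.122 [ 2.3  0.3 -0.7] [ 0.1  -0.44 -0.04]
time: 11.7
tcp_pos: [0.4487, -0.2776, 0.121]
tool_rot: [3.142, 0.0, 1.375]
ft_force: [-0.3, -0.3, -1.0]
width: 0.411
grip_force: 0.0
edge 219.36 15 yaw 1.378 z 0.121 [ 0.6  0.7 -0.3] [0.03 0.03 0.04]
[-5.53983248e-01  3.28206195e-01 -2.13809554e-01  1.02886853e+00
 -8.90044812e-05  1.20937959e+00]
```

View pics/g5.png

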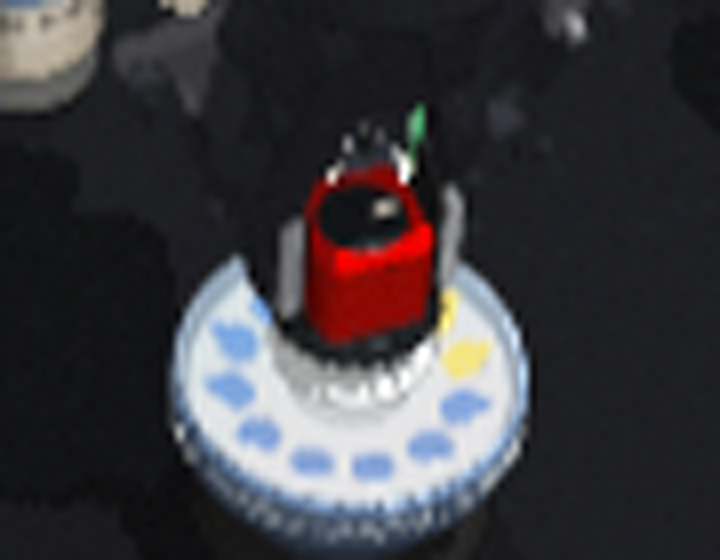

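Half a turn on: pointer moved to (385,207), and the disc edge sank further (219.4), so the thread is engaged low. Fresh grip a quarter turn back, then another half turn.

```bash
echo '[0, 0, 0, 0, 0, 0, 0, 0, 0, 0, 0, 0, 0, 0, 0, 0, 0, 0, 0, 0, 1, 0, 0, -0.14, 0, 0, 1, 0, 0, -0.28, 0, 0, 1, 0, 0, -0.42, 0, 0, 1, 0, 0, -0.56, 0, 0, 1, 0, 0, -0.7]' > rows.txt && python3 drive.py rows.txt 0.75
echo '[0, 0, 0, 0, 0, -0.14, 0, 0, 0, 0, 0, -0.28, 0, 0, 0, 0, 0, -0.42, 0, 0, 0, 0, 0, -0.56, 0, 0, 0, 0, 0, -0.7, 0, 0, 0, 0, 0, -0.84, 0, 0, 0, 0, 0, -0.95, 0, 0, 0, 0, 0, -0.95]' > rows.txt && python3 drive.py rows.txt
echo '[0, 0, 0, 0, 0, 0, 0, 0, 0, 0, 0, 0, 0, 0, 0, 0, 0, 0, 0, 0, 0, 0, 0, 0, 0, 0, 0, 0, 0, 0]' > rows.txt && python3 drive.py rows.txt 0.41
echo '[0, 0, 0, 0, 0, 0.14, 0, 0, 0, 0, 0, 0.28, 0, 0, 0, 0, 0, 0.42, 0, 0, 0, 0, 0, 0.56, 0, 0, 1, 0, 0, 0.7, 0, 0, 1, 0, 0, 0.84, 0, 0, 1, 0, 0, 0.98, 0, 0, 1, 0, 0, 1.1]' > rows.txt && python3 drive.py rows.txt
echo '[0, 0, 0, 0, 0, 0.14, 0, 0, 0, 0, 0, 0.28, 0, 0, 0, 0, 0, 0.42, 0, 0, 0, 0, 0, 0.56, 0, 0, 1, 0, 0, 0.7, 0, 0, 1, 0, 0, 0.84, 0, 0, 1, 0, 0, 0.98, 0, 0, 1, 0, 0, 1.1]' > rows.txt && python3 drive.py rows.txt
echo '[0, 0, 0, 0, 0, 0.14, 0, 0, 0, 0, 0, 0.28, 0, 0, 0, 0, 0, 0.42, 0, 0, 1, 0, 0, 0.56, 0, 0, 1, 0, 0, 0.7, 0, 0, 1, 0, 0, 0.84, 0, 0, 1, 0, 0, 0.94, 0, 0, 1, 0, 0, 0.98]' > rows.txt && python3 drive.py rows.txt
python3 -c "from h import *;edge('g6');print(arm.state()['joints'])"
```

```text
time: 12.55
tcp_pos: [0.4487, -0.2776, 0.12]
tool_rot: [-3.142, -0.0, 2.081]
ft_force: [-0.7, -0.4, -0.4]
width: 0.748
grip_force: 0.0
time: 13.35
tcp_pos: [0.4487, -0.2776, 0.12]
tool_rot: [-3.142, 0.0, 3.027]
ft_force: [-0.1, -0.2, -0.4]
width: 0.751
grip_force: 0.0
time: 13.85
tcp_pos: [0.4486, -0.2775, 0.12]
tool_rot: [3.142, -0.0, 3.024]
ft_force: [-0.3, -0.3, 0.6]
width: 0.412
grip_force: 0.0
time: 14.65
tcp_pos: [0.4488, -0.2775, 0.119]
tool_rot: [3.141, -0.0, 1.918]
ft_force: [0.9, 1.4, -0.6]
width: 0.415
grip_force: 0.4
time: 15.45
tcp_pos: [0.4488, -0.2776, 0.118]
tool_rot: [3.141, -0.0, 0.818]
ft_force: [-0.8, -0.1, -0.3]
width: 0.406
grip_force: 0.5
time: 16.25
tcp_pos: [0.4487, -0.2772, 0.1169]
tool_rot: [-3.141, 0.0, -0.16]
ft_force: [1.9, 2.4, -1.4]
width: 0.412
grip_force: 1.4
edge 218.93 15 yaw -0.16 z 0.1169 [ 1.6  3.  -1.5] [ 0.45 -0.37 -0.  ]
[-5.53756468e-01  3.31335222e-01 -2.20431549e-01  1.01939633e+00
  6.57307901e-04  2.74828374e+00]
```

View pics/g6.png

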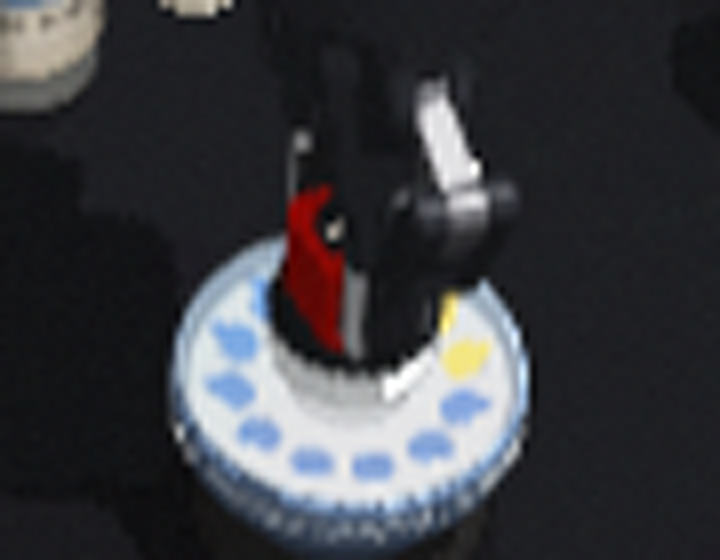

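The pointer (335,230) is back where it was at the drop (g3), and the disc edge is about 18 crop px lower (≈6–7 mm), so the screw is one turn in. Now I close firmly.

To row units: -0.001 m is -1.

```bash
echo '[0, 0, -1, 0, 0, 0, 0, 0, -1, 0, 0, 0, 0, 0, -1, 0, 0, 0, 0, 0, -1, 0, 0, 0, 0, 0, -1, 0, 0, 0, 0, 0, -1, 0, 0, 0, 0, 0, -1, 0, 0, 0, 0, 0, -1, 0, 0, 0]' > rows.txt && python3 drive.py rows.txt 0.3 25
echo '[0, 0, 0, 0, 0, 0, 0, 0, 0, 0, 0, 0, 0, 0, 0, 0, 0, 0, 0, 0, 0, 0, 0, 0, 0, 0, 0, 0, 0, 0]' > rows.txt && python3 drive.py rows.txt
python3 -c "from h import *;edge('g7');edge()"
```

```text
time: 17.1
tcp_pos: [0.4488, -0.2771, 0.1179]
tool_rot: [-3.141, -0.0, -0.154]
ft_force: [1.9, 5.9, -2.2]
width: 0.391
grip_force: 25.5
time: 17.6
tcp_pos: [0.4488, -0.2771, 0.1179]
tool_rot: [-3.141, -0.0, -0.154]
ft_force: [2.7, 4.5, -1.2]
width: 0.393
grip_force: 25.5
edge 218.64 15 yaw -0.154 z 0.1179 [ 2.6  5.4 -1.2] [ 1.   -0.48 -0.02]
edge 218.44 15 yaw -0.154 z 0.1179 [ 2.9  5.5 -2. ] [ 0.9  -0.48  0.01]
```

View pics/g7.png

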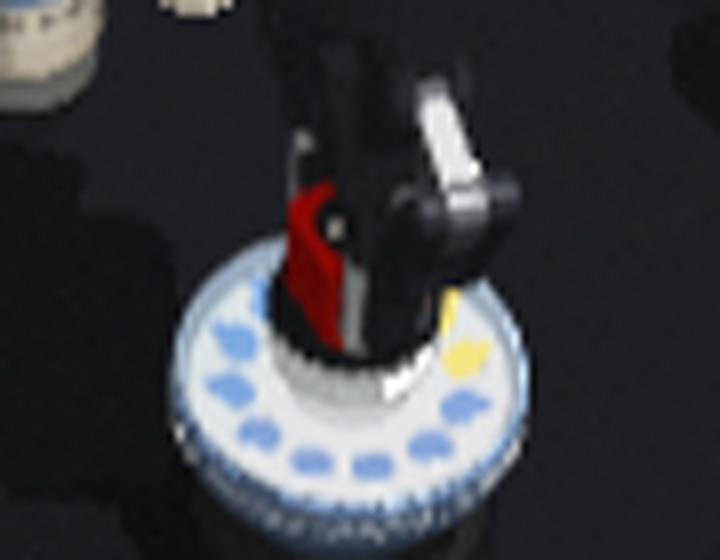

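The picture is unchanged from the last: pads are closed on the knob with 25 N and readings are steady. Handing in.

```bash
python3 -c "from bench import arm;print(arm.hand_in())"
```

```text
the job is handed in; nothing more can be done
None
```

I turned the knob back until the screw dropped, then about one full turn forward. I handed the job in with the fingers still gripping it at about 25 N and the bystanders not touched; angle (about 5.7 rad) and height are estimates from pictures and tool motion, and the hand-in gave no verdict.

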